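# Close the loaded centrifuge rotor: back its lid into the thread start, then screw it home

## Robot

A 6-joint arm with a two-finger parallel gripper is mounted at the origin on a cart in front of the work surface, level with it; the furniture and walls round the work are solid. World frame = base frame: x ahead of the robot, y to its left, z up, the work surface at z = 0. Lengths are in m, angles in rad, forces in N, time in s.
With the tool pointing down it reaches from about 0.2 to 0.875 m from the base axis. Payload 3.4 kg.
Tool frame: the origin (TCP) lies between the finger pads; the fingertips stand 25 mm ahead of it and the grasp point (between the pads) lies 6 mm ahead of it (r.nose_length is the z of the fingertips in the tool frame, in m); z points along the fingers, y is the line along which they close (so a half turn about z gives the same grasp; the last joint's range is limited). The gripper opens to 94 mm and grips with 3 to 60 N. Pads are 16 mm wide; open, the fingers measure 119 mm over their backs; the gripper's body (75 mm by 177 mm) begins 78 mm behind the grasp point.
Start: joints at [-1.38, 0.276, 1.505, -0, 1.361, -0.121], TCP at [0.176, -0.547, 0.23] pointing down, gripper open.
Joint ranges: [-2.89, 2.89], [-0.75, 2.08], [0.22, 2.7], [-1.18, 4.32], [0.11, 2.71], [-2.7, 2.7]. Speed limits (rad/s): [2.57, 2.57, 3.14, 3.14, 3.14, 3.14].

## Interface

Orientations are given as a unit quaternion [w, x, y, z].
In Python, from plant import r, gripper_to, inverse_kinematics, vision, models, telemetry gives the robot as it stands. Calls block until the motion is done:
- r.move_to(position, orientation): joint-space move of the TCP to a pose.
- r.move_l(position, rot=None, vel=0.15, guard=None): straight line of the TCP; rot=None keeps the orientation; vel is the mean speed in m/s. With guard (N) it stops when the force on the tool has changed by that much, and returns True; else False.
- r.movej(angles): joint-space move.
- gripper_to(opening, f_grip=None): finger opening in m; f_grip is the grip in N (None keeps the last); returns when the fingers have stopped.
- r.hold(seconds).
- inverse_kinematics(position, orientation): joint angles nearest the present ones, or None.
- vision.snapshot(name): name is "scene" or "top"; returns the picture (384x512x3 uint8, red, green, blue); there is no depth.
- vision.get_calibration(name): a dict with "fx", "fy", "cx", "cy" (pixels), "position" and "orientation" of the camera in the world. Camera axes: x right, y down, z forward; pixel columns grow to the right and rows downward; lengths in m; the calibration is good to about 2 mm. A picture is of the moment at which its call begins. get_calibration takes no time and is no camera call.
A pose or a line that the arm cannot do raises r.PlanningError and nothing moves.
- r.sign_off(): hands the job in; it is judged then, once.
Trained networks look in the newest picture that a camera, given by its name, has taken for a name from the list of things; names that differ only in an ending like _2 or _b are one class to them, and where a whole thing is asked for, a point or a joint stands for the part that bears it (a point fixed in the world has none). Each returns a list of dicts, best first, with "score" (0 to 1); they miss things now and then, are a little off and sometimes report something else, mostly with a low value. They report only what shows in the picture. A call takes as long as a camera call.
- models.boxes_of(thing, camera): "at" ([x, y, z] in m, in world coordinates, good to about 4 mm: the middle of the surface that is visible of it).
- models.regions_of(thing, camera): "pixels" (384x512 bool, what is visible of it).
- models.mark_of(thing, camera): "at" ([x, y, z] in m, in world coordinates, good to about 4 mm: a listed point, or the origin of a listed thing).
Readings, each from a call of its own:
- telemetry.current_t(): time.
- telemetry.current_joints(): joint angles.
- telemetry.current_dq(): joint speeds.
- telemetry.current_joint_efforts(): joint torques, N m.
- telemetry.current_ee_pos(): TCP position.
- telemetry.current_tool_rot(): TCP orientation.
- telemetry.current_wrist_force(): force on the tool from outside, world axes, zero at the start.
- telemetry.current_torque(): the same for the moment, N m.
- telemetry.current_opening(): finger opening in m.
- telemetry.current_finger_force(): force on a finger pad.
Only numpy, scipy, OpenCV 4.12 (cv2) and the standard library are available. Lean on these libraries where they do the work, as an engineer would, in place of code of your own. Each camera call takes 0.05 s, during which the arm holds its last target. There are 200 camera calls.

## Task

Close the loaded centrifuge rotor with its screw lid, which lies knob up beside it. Set the lid down level on top of the rotor's thread without dropping it into the thread yet, turn it backwards (anticlockwise from above) until it drops into the thread start, then screw it clockwise all the way down, until its rim sits flat on the rotor all round, and let go. Leave the specimen pots, the slide box and the tape roll where they are.

Things in the scene. Friction and masses are not known exactly. Their poses are not given: they have to be found in the camera images.
- rotor: Fixed dark grey centrifuge rotor, 160 mm wide, on a rubber stand, white-capped microtubes in its conical face. Origin: centre of its underside on the cart, z up. A flat shoulder 62 mm up, radius 55 to 67 mm, seats the lid's rim. Steel hub in the middle: 32 mm thick, tip coned from 79 to 87 mm up so that it centres the lid; right-hand thread of three starts, outer radius 23 mm, 3 mm per radian.
- rotor_seat (a point): Point on the rotor's axis, 62 mm up, with the rotor's axes: where the lid's origin comes to lie when home. The lid's origin is 9.5 to 15 mm above it while the lid's lugs rest on top of the thread (about 11 mm midway), 4 mm above it once dropped into the start, 0 when home, 1.3 to 1.4 rad clockwise of the start marks; there the lid stops turning.
- start_mark (a point): Top of one of three raised ribs, 11 x 5 mm, 120 degrees apart on the rotor's rim, 73 mm from the axis (rotor yaw -0.11 rad), which mark the start slots of the thread. With the lid's three ribs at these three, within 0.1 rad, the lid drops in; a stop bars further backing. With the lid's ribs 0.4 to 1.3 rad clockwise of them the lugs rest on top of the thread, where a stop bars turning past 1.4 rad.
- rotor_lid: Loose bare metal dish lid, 124 mm wide, 60 mm tall with its black knob, 0.18 to 0.29 kg, lying rim down. Origin: centre of its rim's underside, z up. Knob: a bar along the lid's x, 64 mm long, 18 mm wide, flat sides 34 to 60 mm up, on a round boss whose top is 34 mm up; a white line marks its +x end. It turns with hardly any torque and sinks by its own weight.
- lid_grip (a point): Point on the lid's axis 54 mm above its origin, within the bar of the knob, with the lid's axes. Grasp from above, closing across the bar (along the lid's y). The bar can be turned between fingers set 3 mm wider than it, so that the lid is free to sink.
- lid_rib (a point): Top of one of three raised ribs, 24 x 5 mm, 120 degrees apart on the lid's dome, 46 mm from its axis; this one lies on the lid's +x side, in line with the bar. Under each rib, inside, is a lug of the lid's thread (17 to 26 mm from the axis, 1.3 to 6.7 mm above the rim's underside).
- specimen_pot_white: Specimen pot with a white screw lid, 62 mm across and 62 mm tall, standing at the back; origin at the centre of its underside. Not to be disturbed.
- specimen_pot_yellow: Specimen pot with a yellow screw lid, 62 mm across and 62 mm tall, standing at the back; origin at the centre of its underside. Not to be disturbed.
- slide_box: Small flat printed carton, 34 x 52 x 11 mm, lying behind and between rotor and lid; origin at the centre of its underside. Not to be disturbed.
- tape_roll: Roll of white cloth tape lying flat, 62 mm across, 19 mm tall, at the back right; origin at the centre of its underside. Not to be disturbed.

How it is judged:
On the way, in this order (a step that is already met when the one before it is completed fails the run):
1. the lid has been set level on top of the rotor's thread, not yet dropped in (horizontal distance between rotor_lid and rotor_seat below 0.006 m and z of rotor_lid in the frame of rotor_seat between 0.0085 and 0.0165 m and angle between rotor_lid's own z axis and vertical below 0.1 rad and contact force between rotor_lid and rotor above 0.3 N), for 0.2 s.
2. turned backwards, the lid has dropped into the thread start (horizontal distance between rotor_lid and rotor_seat below 0.004 m and z of rotor_lid in the frame of rotor_seat below 0.0056 m and angle between rotor_lid's own z axis and vertical below 0.08 rad), for 0.1 s.
At the end, for the whole second after the job is handed in: the lid is screwed home: its rim within 0.8 mm of the rotor's shoulder and level within 0.02 rad, on the axis within 3 mm, at rest and let go (horizontal distance between rotor_lid and rotor_seat below 0.003 m and z of rotor_lid in the frame of rotor_seat below 0.0008 m and angle between rotor_lid's own z axis and vertical below 0.02 rad and linear speed of rotor_lid below 0.01 m/s and contact force between the fingers and rotor_lid below 0.1 N); the robot touches nothing.
It fails at once if a specimen pot, the slide box or the tape roll is shifted by more than 25 mm (distance of any of specimen_pot_white, specimen_pot_yellow, slide_box, tape_roll from where it was at the start of the episode above 0.025 m).
It also fails if it takes over 42 s, if anything falls off the work surface, if the arm or the gripper's body presses on something with over 40 N, if the wrist force passes 120 N, or if a joint passes its speed limit or range.

## Working session

There is one attempt and no reset: what is moved stays moved. The work goes in short steps, each a Python script; the robot and the scene stay as the last script left them, time stands still between calls to the robot, and variables do not carry over. Pictures are saved under pics/ and viewed, at most 10 in all, crops included, and the job is handed in when it is done.

```bash
mkdir -p pics; ls; python3 - <<'E'
from plant import *
import cv2,numpy as np
for c in ["scene","top"]:
    im=vision.snapshot(c); cv2.imwrite(f"pics/{c}0.png",im[:,:,::-1])
    k=vision.get_calibration(c); print(c,{a:np.round(b,3) for a,b in k.items()})
    for n in ["rotor","rotor_seat","start_mark","rotor_lid","lid_grip","lid_rib"]:
        try: print(n,[(np.round(d["at"],4).tolist(),round(d["score"],2)) for d in models.mark_of(n,c)])
        except Exception as e: print(n,e)
print(telemetry.current_t())
E
```

```text
pics
scene {'fx': np.float64(442.336), 'fy': np.float64(442.336), 'cx': np.float64(244.963), 'cy': np.float64(196.082), 'position': array([-0.052,  0.595,  0.576]), 'orientation': array([ 0.197, -0.345,  0.801, -0.447])}
rotor [([0.499, 0.1473, 0.0001], 0.58)]
rotor_seat [([0.5035, 0.1498, 0.0616], 0.9), ([0.4971, -0.1128, 0.0314], 0.52)]
start_mark [([0.4945, 0.2217, 0.0615], 0.83), ([0.5008, 0.1537, 0.059], 0.31)]
rotor_lid [([0.4849, -0.0698, 0.001], 0.69)]
lid_grip [([0.4887, -0.0654, 0.0518], 0.94)]
lid_rib [([0.4976, -0.1134, 0.0324], 0.61)]
top {'fx': np.float64(484.628), 'fy': np.float64(484.628), 'cx': np.float64(260.626), 'cy': np.float64(187.022), 'position': array([ 0.388, -0.015,  0.994]), 'orientation': array([ 0.069, -0.697,  0.71 , -0.073])}
rotor [([0.497, 0.1463, -0.0001], 0.76)]
rotor_seat [([0.501, 0.1513, 0.0576], 0.84), ([0.6597, -0.1801, -0.0029], 0.6)]
start_mark [([0.489, 0.2215, 0.0633], 0.56)]
rotor_lid [([0.4915, -0.0688, -0.001], 0.79), ([0.6372, 0.0277, -0.0019], 0.21)]
lid_grip []
lid_rib [([0.4973, -0.1111, 0.0301], 0.82)]
0.7
```

```bash
python3 - <<'E'
import cv2,numpy as np
a=cv2.imread("pics/top0.png")
cv2.imwrite("pics/top0c.png",cv2.resize(a,(800,600),interpolation=cv2.INTER_CUBIC))
E
```

```text
(no output)
```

View pics/top0c.png

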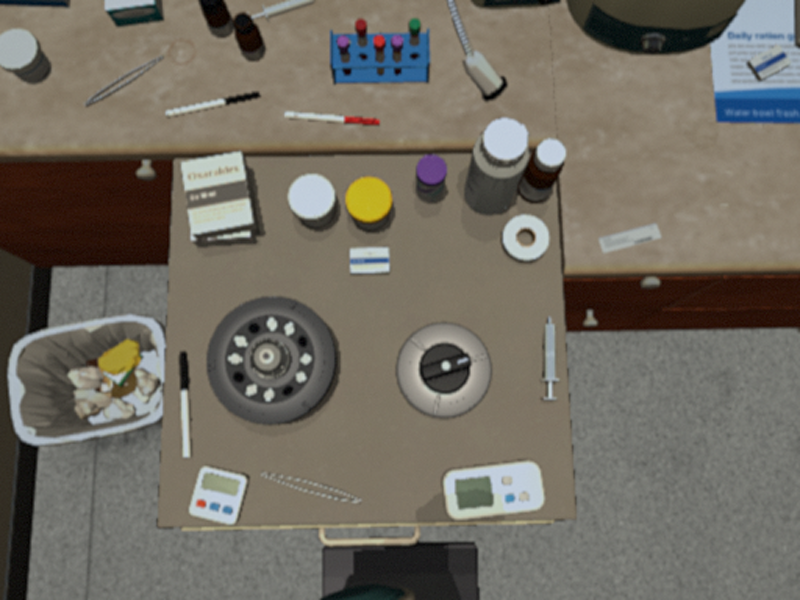

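View pics/scene0.png

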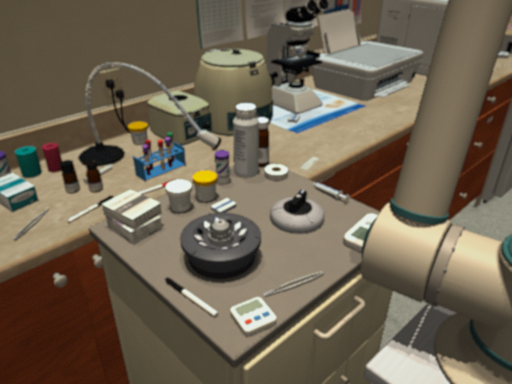

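```bash
cat > h.py <<'E'
from plant import *
import cv2,numpy as np
from scipy.spatial.transform import Rotation as R
def cal(c):
    k=vision.get_calibration(c); q=np.array(k["orientation"]); return k,R.from_quat(q[[1,2,3,0]]).as_matrix(),np.array(k["position"])
def ray(c,u,v,z):
    k,M,p=cal(c); d=M@[(u-k["cx"])/k["fx"],(v-k["cy"])/k["fy"],1]; return p+d*(z-p[2])/d[2]
def proj(c,P):
    k,M,p=cal(c); x=M.T@(np.array(P)-p); return [k["cx"]+k["fx"]*x[0]/x[2],k["cy"]+k["fy"]*x[1]/x[2]]
def quat(yaw):  # tool down, tool y along world angle yaw+90deg (bar along yaw)
    q=(R.from_euler('z',yaw)*R.from_euler('x',np.pi)).as_quat(); return q[[3,0,1,2]]
E
python3 - <<'E'
from h import *
a=cv2.imread("pics/top0.png")
ca=cv2.resize(a[180:280,125:225],(400,400),interpolation=cv2.INTER_CUBIC)
cb=cv2.resize(a[200:270,250:320],(400,400),interpolation=cv2.INTER_CUBIC)
cv2.imwrite("pics/m.png",np.clip(np.hstack([ca*1.6,cb]),0,255).astype('uint8'))
vision.snapshot("top");vision.snapshot("scene")
for c in ["top","scene"]:
    for n in ["rotor_lid","rotor"]:
        m=models.regions_of(n,c)[0]["pixels"].astype('uint8')
        cs=max(cv2.findContours(m,0,1)[0],key=cv2.contourArea)
        e=cv2.fitEllipse(cv2.convexHull(cs)); print(c,n,np.round(e[0],1),np.round(e[1],1),[np.round(ray(c,*e[0],z),4) for z in (0,.01,.05)])
    for n in ["rotor_seat","start_mark","lid_grip","lid_rib"]:
        print(c,n,[(np.round(d["at"],4).tolist(),round(d["score"],2)) for d in models.mark_of(n,c)])
    print(c,"hub proj",proj(c,[.5,.149,.087]))
for yaw in (-1.39,):
    from numpy import *
    for y in (yaw,yaw+pi): print(y, inverse_kinematics([.489,-.068,.062],quat(y)), inverse_kinematics([.5,.149,.14],quat(y)))
print(telemetry.current_tool_rot())
E
```

```text
top rotor_lid [283.9 236.9] [59.8 61.7] [array([ 0.4854, -0.0685,  0.    ]), array([ 0.4844, -0.0679,  0.01  ]), array([ 0.4804, -0.0658,  0.05  ])]
top rotor [172.9 230.7] [81.  83.3] [array([0.5023, 0.159 , 0.    ]), array([0.5011, 0.1572, 0.01  ]), array([0.4965, 0.1502, 0.05  ])]
top rotor_seat [([0.4987, 0.151, 0.0595], 0.59)]
top start_mark [([0.4899, 0.2202, 0.0618], 0.76)]
top lid_grip [([0.4888, -0.0709, 0.0556], 0.94)]
top lid_rib [([0.5023, -0.1134, 0.0275], 0.78)]
top hub proj [np.float64(170.17786692001977), np.float64(226.60614165911178)]
scene rotor_lid [296.8 213.5] [42.4 52.3] [array([ 0.4958, -0.0797,  0.    ]), array([ 0.4863, -0.068 ,  0.01  ]), array([ 0.4483, -0.0212,  0.05  ])]
scene rotor [220.4 244.9] [67.7 83.5] [array([0.5283, 0.1273, 0.    ]), array([0.5182, 0.1354, 0.01  ]), array([0.478 , 0.1679, 0.05  ])]
scene rotor_seat [([0.5015, 0.1484, 0.0593], 0.88)]
scene start_mark [([0.4934, 0.227, 0.0635], 0.92)]
scene lid_grip [([0.4857, -0.0634, 0.0541], 0.96)]
scene lid_rib [([0.4952, -0.1094, 0.0318], 0.87), ([0.6616, -0.184, -0.0006], 0.35)]
scene hub proj [np.float64(219.72600558294448), np.float64(220.57411640241315)]
-1.39 [-2.79209981e-01  3.15570377e-01  1.92259792e+00 -4.44089210e-16
  9.03424355e-01  2.68158635e+00] None
1.7515926535897932 [-0.27920998  0.31557038  1.92259792  0.          0.90342436 -0.46000631] [ 1.56206204e-01  2.65509004e-01  1.75968234e+00 -4.44089210e-16
  1.11640131e+00 -2.45901227e-02]
[ 6.98336420e-05  9.87874920e-01  1.55251852e-01 -1.21529626e-05]
```

View pics/m.png

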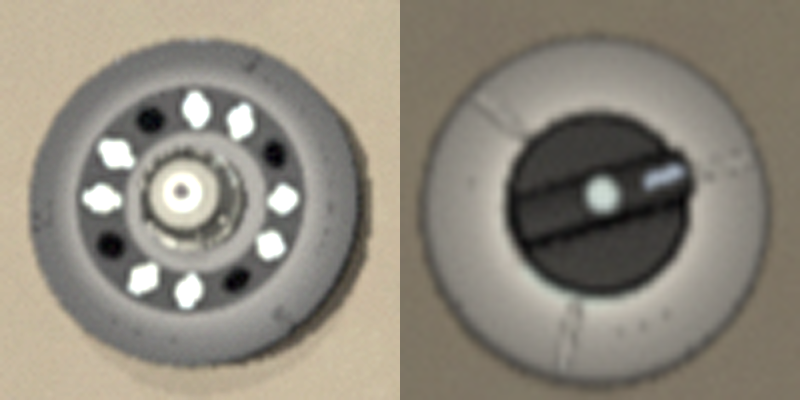

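The top view shows the hub tip at pixel (170.5, 227.5) and rotor ribs near (135, 234), (188, 195.5) and (196, 259). The knob centre is at (285, 234), with the lid's ribs near (307, 228.5), (267.5, 220) and (280, 258.5).

```bash
python3 - <<'E'
from h import *
hub=ray("top",170.5,227.5,.087)
print("hub",hub); P=[ray("top",u,v,.063) for u,v in [(135,233.75),(188.25,195.5),(195.75,258.75)]]
c=np.mean(P,0);print("rotor c",c)
for p in P: d=p-c; print(np.linalg.norm(d[:2]),np.arctan2(d[1],d[0]), np.mod(np.arctan2(d[1],d[0]),2*np.pi/3))
P=[ray("top",u,v,.03) for u,v in [(306.9,228.5),(267.5,220.1),(279.75,258.6)]]
c=np.mean(P,0);print("lid c",c,"knob",ray("top",285.35,233.8,.06))
for p in P: d=p-c; print(np.linalg.norm(d[:2]),np.arctan2(d[1],d[0]),np.mod(np.arctan2(d[1],d[0]),2*np.pi/3))
d=ray("top",250+290/5.714,200+170/5.714,.06)-ray("top",250+115/5.714,200+222/5.714,.06); print("bar",np.arctan2(d[1],d[0]))
d=ray("top",250+265/5.714,200+177/5.714,.06)-ray("top",285.35,233.8,.06); print("line",np.arctan2(d[1],d[0]),np.linalg.norm(d))
E
```

```text
hub [0.49830497 0.14836494 0.087     ]
rotor c [0.49814222 0.14780548 0.063     ]
0.07316130627152041 1.6765547259030396 1.6765547259030396
0.0711482772070519 -0.4131826658869835 1.6812124365062118
0.07246656260566685 -2.4858796376779906 1.7029105671084
lid c [ 0.48490983 -0.06864316  0.03      ] knob [ 0.48537616 -0.06828666  0.06      ]
0.04663107311334807 -1.2793671932528499 0.8150279091403454
0.04616981651776569 0.8143518079653081 0.8143518079653081
0.04642932834901558 2.9004829224886697 0.8060878200954744
bar -1.3009237188949125
line -1.3388513162270341 0.022042570651083945
```

```bash
python3 - <<'E'
from h import *
q=quat(np.pi-1.29); L=[.4858,-.068]; T=[.4988,.1483]
gripper_to(.05,25)
r.move_to(L+[.15],q)
print("g",r.move_l(L+[.0625],vel=.12,guard=8),telemetry.current_ee_pos())
print(gripper_to(.0,25),telemetry.current_opening(),telemetry.current_finger_force(),telemetry.current_wrist_force())
print(r.move_l(L+[.18],vel=.15))
r.move_l(T+[.18],vel=.2)
print(telemetry.current_opening(),telemetry.current_wrist_force(),telemetry.current_torque(),telemetry.current_ee_pos(),telemetry.current_t())
for c in("scene","top"):
    im=vision.snapshot(c); cv2.imwrite(f"pics/{c}1.png",im[:,:,::-1])
    for n in ["rotor_lid","lid_grip","lid_rib"]:
        print(c,n,[(np.round(d["at"],4).tolist(),round(d["score"],2)) for d in models.mark_of(n,c)])
s=cv2.imread("pics/scene1.png")[120:300,140:320];t=cv2.imread("pics/top1.png")[150:300,100:250]
cv2.imwrite("pics/l.png",np.hstack([cv2.resize(s,(400,400)),cv2.resize(t,(400,400))]))
E
```

```text
g False [ 0.48635077 -0.06832442  0.06294765]
False 0.017613276125241252 25.000439286231995 [0.82164411 0.99568384 2.43838966]
False
0.017389499023510533 [-0.09947621 -0.66033137 -3.42061405] [-0.02395074 -0.09521016  0.06659514] [0.49859574 0.14750236 0.17981011] 7.9417
scene rotor_lid [([0.7101, 0.1002, -0.0039], 0.75), ([0.4954, 0.1456, 0.1158], 0.71)]
scene lid_grip [([0.5001, 0.1453, 0.1709], 0.66), ([0.708, 0.1026, 0.0001], 0.47)]
scene lid_rib [([0.7052, 0.0293, 0.0022], 0.72), ([0.5073, 0.1035, 0.147], 0.6)]
top rotor_lid [([0.499, 0.1474, 0.1144], 0.65), ([0.7045, 0.026, -0.0035], 0.26)]
top lid_grip [([0.497, 0.1436, 0.17], 0.56), ([0.5091, 0.1024, 0.1461], 0.38)]
top lid_rib [([0.5134, 0.1036, 0.1462], 0.94)]
```

View pics/l.png

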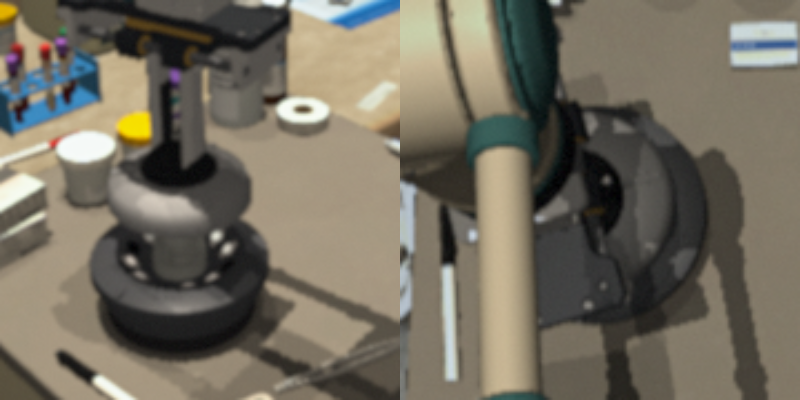

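The lid hangs level, centred over the hub (scene crop, about (180, 195)). Lowering it now under guard.

```bash
python3 - <<'E'
from h import *
T=[.4988,.1483]
r.move_l(T+[.153],vel=.1)
print("hit",r.move_l(T+[.130],vel=.012,guard=2.5),telemetry.current_ee_pos(),telemetry.current_wrist_force(),telemetry.current_torque())
r.hold(.3)
print(telemetry.current_ee_pos(),telemetry.current_wrist_force(),telemetry.current_t())
E
```

```text
hit True [0.49910983 0.14841001 0.13582085] [ 0.4933035  -0.23167809  4.70931534] [ 0.00820833 -0.03307671 -0.00474464]
[0.49910369 0.14840479 0.13579299] [-0.44640908 -0.27933574  6.32484467] 10.3833
```

```bash
python3 - <<'E'
from h import *
T=[.4990,.1484]
gripper_to(.021,10); r.hold(.5)
print(telemetry.current_opening(),telemetry.current_wrist_force(),telemetry.current_t())
y0=np.pi-1.29
for d in [.25,.5,.7,.8,.9,1.0,1.08]:
    r.move_l(T+[.136+min(.003,.006*d)],rot=quat(y0+d))
    print(d,np.round(telemetry.current_torque(),3),np.round(telemetry.current_wrist_force(),2),round(telemetry.current_t(),2))
for c in("scene","top"):
    im=vision.snapshot(c); cv2.imwrite(f"pics/{c}2.png",im[:,:,::-1])
    for n in ["rotor_lid","lid_grip","lid_rib"]:
        print(c,n,[(np.round(d["at"],4).tolist(),round(d["score"],2)) for d in models.mark_of(n,c)])
s=cv2.imread("pics/scene2.png")[160:280,160:280];t=cv2.imread("pics/top2.png")[150:300,100:250]
cv2.imwrite("pics/l2.png",np.hstack([cv2.resize(s,(400,400)),cv2.resize(t,(400,400))]))
E
```

```text
0.021082124204723805 [0.72899435 1.1140966  0.2729611 ] 11.175
0.25 [-0.019 -0.118 -0.027] [-0.31 -0.35  0.29] 11.57
0.5 [-0.009 -0.073 -0.058] [-1.14 -0.74  0.39] 11.97
0.7 [ 0.064 -0.177  0.062] [-0.14 -0.65  0.48] 12.32
0.8 [ 0.021 -0.056  0.018] [ 0.61 -0.23 -0.15] 12.57
0.9 [ 0.115 -0.193  0.049] [-0.67  0.31 -0.84] 12.82
1.0 [ 0.087 -0.182  0.006] [0.2  0.28 0.24] 13.07
1.08 [ 0.216 -0.25  -0.025] [ 1.47  1.3  -0.29] 13.32
scene rotor_lid [([0.4999, 0.1501, 0.068], 0.73), ([0.6361, 0.0284, 0.0015], 0.46)]
scene lid_grip [([0.5008, 0.1488, 0.1191], 0.55)]
scene lid_rib [([0.5416, 0.1364, 0.0993], 0.79)]
top rotor_lid [([0.4986, 0.1489, 0.0638], 0.95)]
top lid_grip [([0.6576, -0.1824, -0.0055], 0.57)]
top lid_rib [([0.4922, 0.2206, 0.0623], 0.72), ([0.5442, 0.1337, 0.0949], 0.6)]
```

View pics/l2.png

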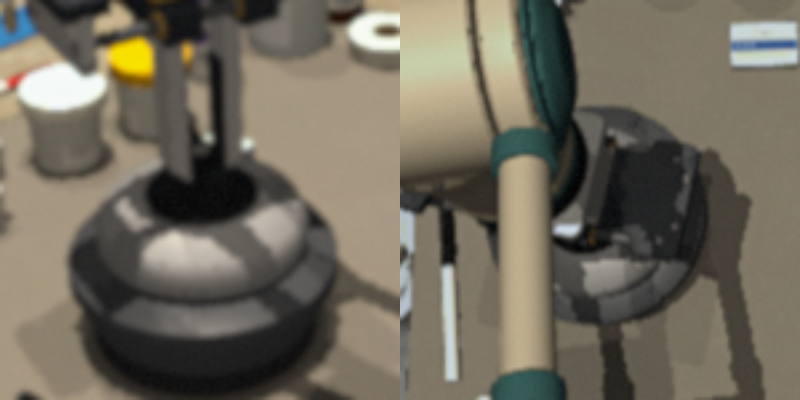

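The rim now looks seated lower, and the networks put the lid at about z = 0.066 with its rib at -0.31 rad, which fits a drop-in. I'll confirm by lowering the fingers, then screw down.

```bash
python3 - <<'E'
from h import *
T=[.4990,.1484]; y0=np.pi-1.29
hit=r.move_l(T+[.128],vel=.03,guard=3)
print("hit",hit,telemetry.current_ee_pos()[2])
if not hit:
    for d in [.7,.3,-.1,-.35,-.5,-.6,-.68,-.74,-.8]:
        r.move_l(T+[.128-.0035*min(1,max(0,(.85-d)/1.35))],rot=quat(y0+d))
        tq=telemetry.current_torque();f=telemetry.current_wrist_force()
        print(d,np.round(tq,3),np.round(f,2),round(telemetry.current_t(),2))
        if np.linalg.norm(f)>12 or abs(tq[2])>.5: break
for c in("scene","top"):
    im=vision.snapshot(c); cv2.imwrite(f"pics/{c}3.png",im[:,:,::-1])
    for n in ["rotor_lid","lid_grip","lid_rib"]:
        print(c,n,[(np.round(d["at"],4).tolist(),round(d["score"],2)) for d in models.mark_of(n,c)])
E
```

```text
hit False 0.1276462177353208
0.7 [ 0.139 -0.094  0.013] [-0.31  0.87 -0.36] 14.78
0.3 [ 0.069 -0.173 -0.036] [ 0.09  0.04 -0.22] 15.32
-0.1 [ 0.027 -0.233  0.031] [ 0.51  0.57 -1.4 ] 15.88
-0.35 [ 0.002 -0.267 -0.004] [ 0.07 -0.48 -0.91] 16.27
-0.5 [-0.087 -0.233  0.023] [ 0.89 -0.39  0.52] 16.57
-0.6 [ 0.073 -0.273  0.057] [ 1.04 -0.19 -1.08] 16.82
-0.68 [ 0.7   -0.185  0.035] [ 0.62  3.6  -0.38] 17.07
-0.74 [ 0.92  -0.211  0.292] [0.14 4.57 0.77] 17.32
-0.8 [ 0.768 -0.148  0.282] [ 0.43  4.15 -0.12] 17.57
scene rotor_lid [([0.4966, 0.1484, 0.0628], 0.95)]
scene lid_grip [([0.502, 0.1496, 0.1157], 0.95)]
scene lid_rib [([0.4853, 0.1008, 0.0933], 0.83)]
top rotor_lid [([0.4964, 0.1491, 0.0589], 0.75), ([0.7068, 0.0286, -0.0014], 0.46)]
top lid_grip [([0.5017, 0.1414, 0.1214], 0.79)]
top lid_rib [([0.4889, 0.1061, 0.0912], 0.7), ([0.7097, 0.0983, 0.0002], 0.38)]
```

The torque jumped to about 0.29 N m at the stop, and the rib is at -1.8 rad as expected for home. Releasing and checking.

```bash
python3 - <<'E'
from h import *
r.move_l([.4990,.1484,.1245],rot=quat(np.pi-1.29-.66))
gripper_to(.05); p=list(telemetry.current_ee_pos()); r.move_l([p[0],p[1],.24],vel=.15)
r.move_to([.4,-.2,.28],quat(np.pi-1.6))
print(telemetry.current_t())
for c in("scene","top"):
    im=vision.snapshot(c); cv2.imwrite(f"pics/{c}4.png",im[:,:,::-1])
    for n in ["rotor_lid","lid_grip","lid_rib","start_mark"]:
        print(c,n,[(np.round(d["at"],4).tolist(),round(d["score"],2)) for d in models.mark_of(n,c)])
s=cv2.imread("pics/scene4.png")[170:290,160:280];t=cv2.imread("pics/top4.png")[180:280,125:225]
cv2.imwrite("pics/l4.png",np.hstack([cv2.resize(s,(400,400),interpolation=2),np.clip(cv2.resize(t,(400,400),interpolation=2)*1.3,0,255).astype('uint8')]))
E
```

```text
21.1917
scene rotor_lid [([0.5005, 0.1485, 0.0619], 0.94)]
scene lid_grip [([0.4979, 0.1507, 0.1147], 0.93)]
scene lid_rib [([0.4899, 0.1028, 0.0904], 0.82)]
scene start_mark [([0.4933, 0.2265, 0.061], 0.74)]
top rotor_lid [([0.499, 0.1489, 0.0588], 0.63), ([0.7113, 0.0972, -0.0012], 0.54)]
top lid_grip [([0.4969, 0.1453, 0.1167], 0.89)]
top lid_rib [([0.4913, 0.1035, 0.0891], 0.58)]
top start_mark [([0.49, 0.2205, 0.0608], 0.93)]
```

View pics/l4.png

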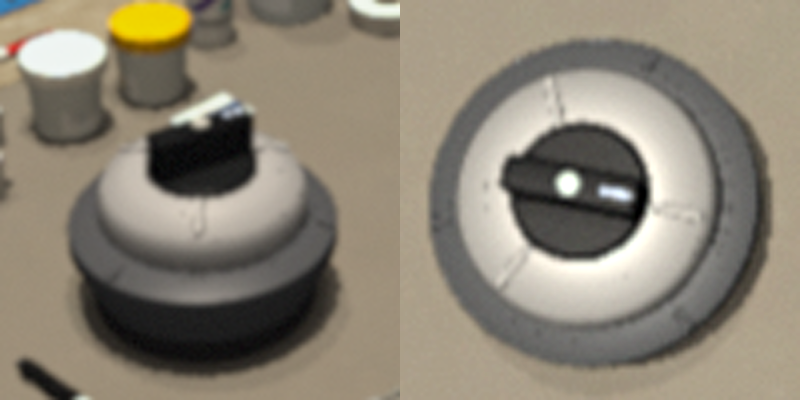

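The lid sits flush and level on the rotor, with its ribs at crop (683, 211), (555, 100) and (512, 270). I'll check the angle against the start marks.

```bash
python3 - <<'E'
from h import *
P=[ray("top",125+u/4,180+v/4,.092) for u,v in [(283,211),(155,98),(112,270)]]
c=np.mean(P,0);print(c)
for i,p in enumerate(P):
    d=p-c;print(np.linalg.norm(d[:2]),np.arctan2(d[1],d[0])-[0,2.0944,-2*np.pi+4.18879][i]+.408)
z=[]
for _ in range(5):
  for c in("scene","top"):
    vision.snapshot(c)
    for n,h in(("rotor_lid",0),("lid_grip",.054)):
        m=models.mark_of(n,c)
        if m and abs(m[0]["at"][1]-.148)<.02: z.append(m[0]["at"][2]-h)
print(np.mean(z)-.062,np.std(z)/len(z)**.5,len(z))
E
```

```text
[0.49652714 0.14680169 0.092     ]
0.04744656820996211 -1.3643550549988746
0.04707124560020198 -1.3806838009078377
0.04792651005667143 4.9039186383642575
0.00038333333333333275 0.0006182037899640588 18
```

All three ribs read about 1.37 rad clockwise of the marks, and the height is 0 within measurement error. That is the home position, so I'm handing in.

```bash
python3 -c "
from plant import r
print(r.sign_off())"
```

```text
the job is handed in; nothing more can be done
None
```

The lid is screwed home on the rotor and let go: it stopped about 1.37 rad clockwise of the start marks with its rim flat on the shoulder, and I handed the job in after roughly 23 s of the 42 s (the verdict was not reported back).

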